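# Rack the stray oil bottles, then show the pink label to the desk camera

## Task

Clear up the fragrance oils and then show one to the class: first stand the two amber bottles that were left out, one on the scale and one on the table, each in an empty well of the wooden rack, setting them down rather than dropping them. Then lift the bottle with the pink label out of the rack and hold it up in front of the desk camera without touching the camera: label square to the lens and in the middle of its view, about 20 cm from the lens, the bottle leaned back so that it stands upright in the picture. Finish while still holding it there, with the other bottles in their wells and everything else left as it was.

Things in the scene. Friction and masses are not known exactly. Their poses are not given: they have to be found in the camera images.
- rack: low wooden rack, fixed, 152 x 252 mm, a base board and above it a board with six round wells, 49 mm wide, 80 mm apart, in two rows of three. Mouths 32 mm, well floors 10 mm above the table (end cheeks 36 mm); a seated bottle sticks out 82 mm. Origin: centre of the underside; y along the rows, the -x row nearest the robot. At the start wells 1, 3, 5 hold a bottle; 2, 4, 6 are empty
- well1 (a point): centre of the floor of well 1 (row nearest the robot, at +y), 22 mm below its mouth; a seated bottle's origin lies here
- well2 (a point): centre of the floor of well 2 (row nearest the robot, at middle), 22 mm below its mouth; a seated bottle's origin lies here
- well3 (a point): centre of the floor of well 3 (row nearest the robot, at -y), 22 mm below its mouth; a seated bottle's origin lies here
- well4 (a point): centre of the floor of well 4 (row farthest from the robot, at +y), 22 mm below its mouth; a seated bottle's origin lies here
- well5 (a point): centre of the floor of well 5 (row farthest from the robot, at middle), 22 mm below its mouth; a seated bottle's origin lies here
- well6 (a point): centre of the floor of well 6 (row farthest from the robot, at -y), 22 mm below its mouth; a seated bottle's origin lies here
- pink_bottle: amber glass bottle, 104 mm tall, body 45 mm in diameter up to 65 mm above the foot, a shoulder that narrows to 25 mm at 84 mm, black ribbed cap 25 mm in diameter up to the top; 130 to 250 g. Origin: centre of its foot, z up its axis. The one with the PINK label, in one of the wells; it starts with the label turned roughly to the robot
- pink_label (a point): centre of the pink label on the side of the pink-labelled bottle, 31 mm above the foot and 22 mm from the axis; the label is about 35 mm wide and reaches from 11 to 51 mm above the foot. Its x axis points straight out of the label, its z axis up along the bottle
- blue_bottle: amber glass bottle, 104 mm tall, body 45 mm in diameter up to 65 mm above the foot, a shoulder that narrows to 25 mm at 84 mm, black ribbed cap 25 mm in diameter up to the top; 130 to 250 g. Origin: centre of its foot, z up its axis. The one with a light blue label, already in a well: leave it there
- tan_bottle: amber glass bottle, 104 mm tall, body 45 mm in diameter up to 65 mm above the foot, a shoulder that narrows to 25 mm at 84 mm, black ribbed cap 25 mm in diameter up to the top; 130 to 250 g. Origin: centre of its foot, z up its axis. The one with a tan label, already in a well: leave it there
- bottle_scale: amber glass bottle, 104 mm tall, body 45 mm in diameter up to 65 mm above the foot, a shoulder that narrows to 25 mm at 84 mm, black ribbed cap 25 mm in diameter up to the top; 130 to 250 g. Origin: centre of its foot, z up its axis. It was left standing on the pan of the scale, its foot 19 mm above the table
- bottle_table: amber glass bottle, 104 mm tall, body 45 mm in diameter up to 65 mm above the foot, a shoulder that narrows to 25 mm at 84 mm, black ribbed cap 25 mm in diameter up to the top; 130 to 250 g. Origin: centre of its foot, z up its axis. It was left standing on the table
- scale: flat pocket scale with a black body and a steel pan, 106 x 127 x 19 mm; fixed. Origin: centre of its underside, z up
- desk_camera: desk camera on a stand, fixed, about 345 mm tall: black round foot 132 mm wide; 13 mm post 30 mm behind the foot's centre, carrying a white head (46 x 78 x 40 mm) with a black lens barrel that ends 40 mm in front of the foot's centre. Origin: centre of the underside of the foot; the camera looks towards its own -x
- lens (a point): centre of the front of the lens barrel, 70 mm ahead of the head's hinge, which is 320 mm above the table. Frame of the head: the lens looks along -x, y is level, z is up in the picture. The label belongs at x = -0.20, y = z = 0 here, with pink_label's x and z along this x and z
- desk_camera_head (a joint): downward tilt of the camera head, rad; 0 looks level, at the start 0.25 to 0.5 looking down; held by a friction hinge and not to be moved
- dark_lid_jar: glass jar with a black lid, 72 mm in diameter, 88 mm tall, a bystander. Origin: centre of its foot
- dropper: white plastic dropper pipette lying on the table, 14 x 148 x 15 mm, a bystander. Origin: under its centre; long along y
- orange_scoop: orange dosing scoop lying on the table, 131 x 55 x 24 mm, a bystander. Origin: under its centre; long along x
Mind the look-alikes: they are no part of the job. Leave any red or yellow look-alike of the bottle_scale alone.

How it is judged:
By the outcome, as a careful person would: the job done as asked, in the order asked, and still so for the second after the job is handed in, while the arm keeps its last pose, push and grip.
It also fails if it takes over 72 s, if anything falls off the work surface, if the arm or the gripper's body presses on something with over 40 N, if the wrist force passes 120 N, or if a joint passes its speed limit or range.

## Robot

A 6-joint arm with a two-finger parallel gripper is mounted at the origin on the work surface; the furniture and walls round the work are solid. World frame = base frame: x ahead of the robot, y to its left, z up, the work surface at z = 0. Lengths are in m, angles in rad, forces in N, time in s.
With the tool pointing down it reaches from about 0.275 to 0.75 m from the base axis. Payload 10.2 kg.
Tool frame: the origin (TCP) lies midway between the tips of the shut fingers; the grasp point (between the pads) lies 19 mm behind it; z points along the fingers, y is the direction in which the jaws open and shut (so a half turn about z gives the same grasp; the last joint's range is limited). The gripper opens to 85 mm and grips with 20 to 120 N. Pads are 22 mm wide; open, the fingers measure 114 mm over their backs; the gripper's body (76 mm by 85 mm) begins 54 mm behind the grasp point. The pads swing forward as they close: fully open they stand 13 mm farther back than shut.
Start: joints at [1.02, 0.313, 1.498, -0, 1.331, -0.223], TCP at [0.169, 0.497, 0.231] pointing down, gripper open.
Joint ranges: [-2.94, 2.94], [-0.97, 2.17], [0.19, 2.56], [-1.23, 4.37], [0.02, 3.11], [-2.88, 2.88]. Speed limits (rad/s): [2.39, 2.39, 3.01, 3.14, 3.14, 3.14].

## Interface

Orientations are given as [roll, pitch, yaw] about the fixed x, y, z axes, in that order (R = Rz(yaw) Ry(pitch) Rx(roll)).
In Python, from plant import sense, snapshot, camera_info, hand_in, search_frame gives the robot as it stands.
- The arm moves only by the shell command python3 -m crank 'ROWS' [FORCE]. ROWS is JSON, a list of rows, each a list of 5 numbers: the finger opening in m, from 0 to 0.0854, then the shift along the tool's x, y, z in m, then the turn about the tool's z in rad. A call has 1 to 10 rows; each row shifts and turns the commanded pose from where the row before left it, along the tool's axes as they then stand; what a row does not reach is not made up. A row lasts 1/8 s, in which the tool goes at most 62.5 mm and 10.7 degrees, less where a joint would pass 70% of its speed; a pose out of reach is approached as far as the arm can. A call is refused whole if a number of a shift passes 0.0625 or a number of a turn 0.188, either way. A call with a gripper value outside its range is refused whole. The fingers move at their own pace and stop on an object; FORCE is the grip in N (left out, the last holds). Time passes only in rows, so rows that do not move let the fingers close. It gives the time, the measured TCP pose, the force and the opening at its end, in the units of the state.
- sense(): the state, without advancing time (a new reading comes with each control period).
- snapshot(name): name is "scene" or "top" or "wrist"; returns (picture, depth): 420x560x3 uint8, blue, green, red; 420x560 float32, m along the optical axis (not along the pixel's ray), 0 where there is no reading.
- camera_info(name): a dict with "fx", "fy", "cx", "cy" (pixels), "extrinsics" (4x4, takes a point from world to camera coordinates); the wrist camera has in their place "hand_eye" (4x4, takes a point from camera to tool coordinates, whose origin is the TCP and whose axes are the flange's). Camera axes: x right, y up, looking along -z (the intrinsics and any distortion apply to the point x, -y, -z); pixel columns grow to the right and rows downward; lengths in m; the calibration is good to about 2 mm. A picture is of the moment at which its call begins: read the wrist's pose just before it. camera_info takes no time and is no camera call.
- hand_in(): hands the job in, once; it reports no verdict.
Trained networks look in the newest picture that a camera, given by its name, has taken for a name from the list of things; names that differ only in an ending like _2 or _b are one class to them, and where a whole thing is asked for, a point or a joint stands for the part that bears it (a point fixed in the world has none). Each returns a list of dicts, best first, with "confidence" (0 to 1); they miss things now and then, are a little off and sometimes report something else, mostly with a low value. They report only what shows in the picture. A call takes as long as a camera call. They do not tell look-alikes from the thing itself.
- search_frame(name, camera): "rect" ([left, top, right, bottom] in pixels, round what is visible of it).
The state is a dict: "clock": time; "joints": joint angles; "joint_vel": joint speeds; "joint_torque": joint torques, N m; "tool_pos": TCP position; "orientation": TCP orientation; "force": force on the tool from outside, world axes, zero at the start; "ft_torque": the same for the moment, N m; "grip_width": finger opening in m.
Only numpy, scipy, OpenCV 4.12 (cv2) and the standard library are available. Lean on these libraries where they do the work, as an engineer would, in place of code of your own. Each camera call takes 0.05 s, during which the arm holds its last target.

## Working session

There is one attempt and no reset: what is moved stays moved. The work goes in short steps, Python scripts to look and compute and a shell command to move; the robot and the scene stay as the last step left them, time stands still between calls to the robot, and variables do not carry over. Pictures are saved under pics/ and viewed, and the job is handed in when it is done.

I'll start by looking at the state and the pictures.

```bash
ls; mkdir -p pics
cat > h.py <<'E'
import numpy as np, cv2, json
from scipy.spatial.transform import Rotation as R
from plant import sense, snapshot, camera_info, search_frame
def toolT(s):
    T=np.eye(4); T[:3,:3]=R.from_euler('xyz',s['orientation']).as_matrix(); T[:3,3]=s['tool_pos']; return T
def cam2world(name,s=None):
    ci=camera_info(name)
    if name=='wrist': return toolT(s)@np.array(ci['hand_eye'])
    return np.linalg.inv(np.array(ci['extrinsics']))
def take(name,fn=None):
    s=sense(); img,d=snapshot(name)
    if fn: cv2.imwrite('pics/'+fn,img)
    return img,d,cam2world(name,s),camera_info(name)
def pts(d,T,ci):
    v,u=np.mgrid[:d.shape[0],:d.shape[1]]
    P=np.stack([(u-ci['cx'])/ci['fx']*d,-(v-ci['cy'])/ci['fy']*d,-d],-1)
    W=P@T[:3,:3].T+T[:3,3]; W[d<=0]=np.nan; return W
def proj(P,T,ci):
    q=(np.asarray(P)-T[:3,3])@T[:3,:3]
    return np.stack([ci['cx']+ci['fx']*q[...,0]/-q[...,2],ci['cy']+ci['fy']*-q[...,1]/-q[...,2]],-1)
E
python3 - <<'E'
from h import *
s=sense(); print(s)
for n in ['scene','top','wrist']:
    i,d,T,ci=take(n,n+'0.png'); print(n,{k:(np.round(v,4).tolist()) for k,v in ci.items()}, np.round(T,3).tolist())
    np.savez('pics/'+n+'0.npz',i=i,d=d,T=T)
    if n!='wrist':
      for o in ['rack','pink_bottle','pink_label','blue_bottle','tan_bottle','bottle_scale','bottle_table','scale','desk_camera','lens','dark_lid_jar','dropper','orange_scoop']:
        print(o,[(np.round(r['rect']).tolist(),round(r['confidence'],2)) for r in search_frame(o,n)][:6])
print(sense()['clock'])
E
```

```text
pics
{'clock': 0.0, 'joints': array([ 1.01958205e+00,  3.13470414e-01,  1.49843001e+00,  2.54101976e-06,
        1.33097635e+00, -2.23383588e-01]), 'joint_vel': array([ 5.46543795e-04,  5.19043815e-04,  1.91199472e-04, -7.62824591e-04,
        1.07148264e-06,  1.70820970e-03]), 'joint_torque': array([-2.97475572e-04, -4.12254453e+01, -2.59744942e+01, -1.82429776e-04,
        4.06788124e-03,  1.65945636e-05]), 'tool_pos': array([0.16891448, 0.4968228 , 0.23072728]), 'orientation': array([-3.14034099e+00, -2.86877477e-04,  2.81376118e+00]), 'force': array([-0.18861377,  0.59617556,  0.10902088]), 'ft_torque': array([ 0.02023849,  0.04725311, -0.03654586]), 'grip_width': 0.08549372920093336}
scene {'fx': 426.5195, 'fy': 426.5195, 'cx': 280.9932, 'cy': 213.3355, 'extrinsics': [[0.6597, -0.7514, 0.0146, -0.3428], [0.5359, 0.4839, 0.6919, -0.4233], [-0.5269, -0.4486, 0.7219, -1.253], [0.0, 0.0, 0.0, 1.0]]} [[0.66, 0.536, -0.527, -0.207], [-0.751, 0.484, -0.449, -0.615], [0.015, 0.692, 0.722, 1.202], [0.0, 0.0, 0.0, 1.0]]
rack [([292.0, 247.0, 380.0, 322.0], 0.75)]
pink_bottle [([342.0, 287
[... 1739 characters left out ...]
.0, 184.0, 216.0], 0.81), ([318.0, 194.0, 393.0, 244.0], 0.65)]
lens [([122.0, 171.0, 150.0, 197.0], 0.89), ([222.0, 219.0, 261.0, 261.0], 0.54), ([119.0, 171.0, 183.0, 218.0], 0.22)]
dark_lid_jar [([162.0, 253.0, 186.0, 277.0], 0.83)]
dropper [([285.0, 171.0, 290.0, 171.0], 0.59), ([401.0, 237.0, 414.0, 271.0], 0.22)]
orange_scoop [([400.0, 240.0, 417.0, 271.0], 0.48)]
wrist {'fx': 331.4922, 'fy': 331.4922, 'cx': 278.4444, 'cy': 209.5205, 'hand_eye': [[0.0, 0.9566, 0.2914, 0.0745], [1.0, -0.0003, 0.0009, -0.0006], [0.0009, 0.2914, -0.9566, -0.1435], [0.0, 0.0, 0.0, 1.0]]} [[0.322, -0.906, -0.276, 0.098], [0.947, 0.308, 0.095, 0.52], [-0.001, -0.291, 0.957, 0.375], [0.0, 0.0, 0.0, 1.0]]
1.45
```

Run:
```python
import cv2
for n in ['scene','top']:
    i=cv2.imread(f'pics/{n}0.png')
    c=i[100:380,110:430] if n=='scene' else i[130:300,110:430]
    cv2.imwrite(f'pics/{n}0c.png',cv2.resize(c,None,fx=2.4,fy=2.1 if n=='scene' else 2.4,interpolation=cv2.INTER_CUBIC))
```

```text
(no output)
```

View pics/scene0c.png

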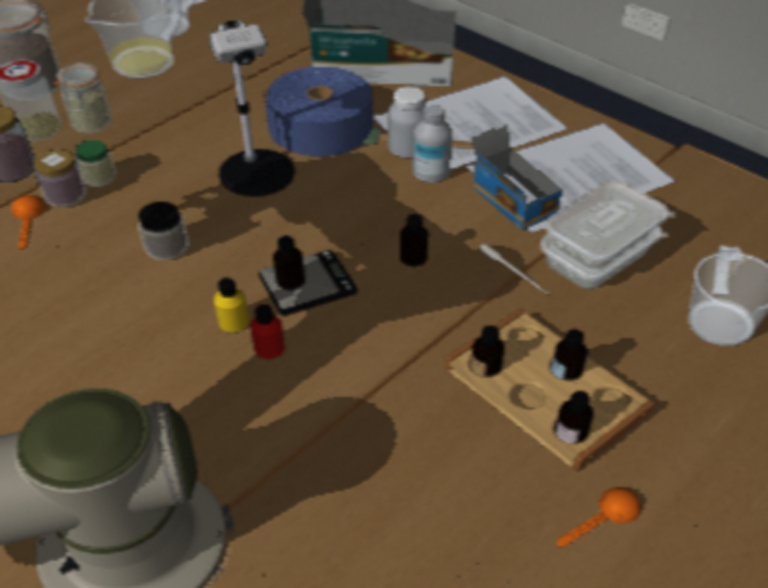

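View pics/top0c.png

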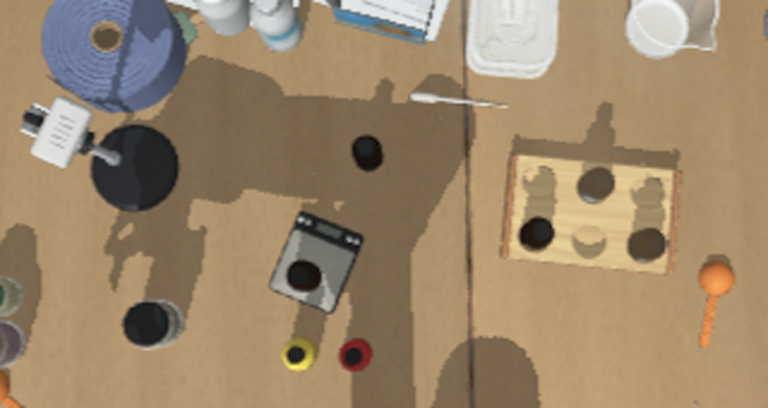

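View pics/wrist0.png

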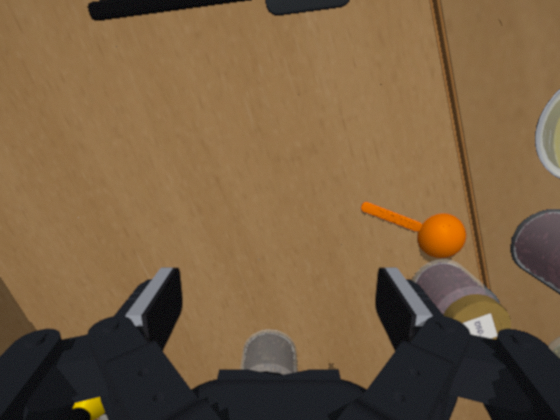

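View pics/scene0.png

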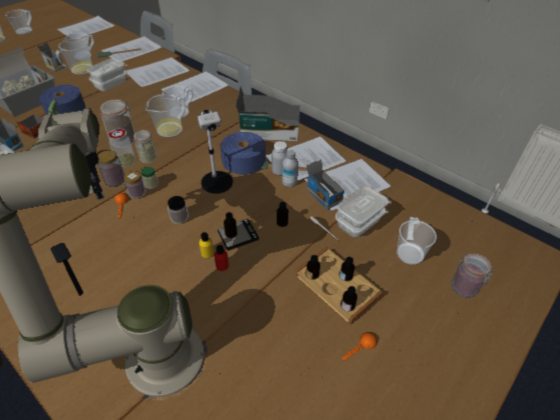

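Scene view (crop): yellow and red look-alikes stand left of the scale. The amber bottle on the scale is at about (230,225) in full-picture pixels, the table one at (283,214), and the rack holds tan, blue and pink, with pink nearest the viewer. In the top view the near row is tan, empty, pink and the far row is empty, blue, empty. The camera head is up left and its lens points right and down. Next I measure from the depth.

Run:
```python
from h import *
for n in ['top','scene']:
    z=np.load(f'pics/{n}0.npz'); ci=camera_info(n); W=pts(z['d'],z['T'],ci); img=z['i']
    print(n,'table z', np.nanmedian(W[...,2]), 'nan',np.isnan(W[...,2]).mean())
    # dark clusters at cap height
    g=img.max(2)
    m=(W[...,2]>0.08)&(W[...,2]<0.14)&(np.abs(W[...,1])<0.45)&(W[...,0]>0.2)&(W[...,0]<0.8)
    N,l,st,c=cv2.connectedComponentsWithStats(m.astype(np.uint8))
    for k in range(1,N):
        if st[k,4]<15: continue
        P=W[l==k]; print(np.round(c[k]),st[k,4],'med',np.round(np.median(P,0),3),'rng',np.round(np.ptp(P,axis=0),3),'maxz',np.round(np.percentile(P[:,2],90),3),img[l==k].mean(0).round())
```

```text
top table z 0.00028006617888554075 nan 0.004209183673469388
[393. 146.] 141 med [ 0.775 -0.355  0.11 ] rng [0.042 0.109 0.045] maxz 0.121 [183. 192. 196.]
[323. 149.] 573 med [ 0.772 -0.112  0.1  ] rng [0.06  0.124 0.021] maxz 0.104 [212. 217. 216.]
[223. 144.] 28 med [0.798 0.232 0.098] rng [0.005 0.03  0.031] maxz 0.111 [182. 177. 158.]
[169. 155.] 421 med [0.763 0.421 0.089] rng [0.091 0.072 0.017] maxz 0.093 [151. 119. 107.]
[262. 191.] 55 med [0.63  0.1   0.104] rng [0.024 0.025 0.03 ] maxz 0.107 [31. 31. 32.]
[359. 205.] 100 med [ 0.576 -0.227  0.098] rng [0.038 0.038 0.04 ] maxz 0.115 [59. 76. 88.]
[334. 227.] 101 med [ 0.507 -0.138  0.089] rng [0.038 0.038 0.039] maxz 0.114 [28. 32. 38.]
[381. 231.] 102 med [ 0.488 -0.296  0.096] rng [0.04  0.037 0.042] maxz 0.115 [51. 67. 80.]
[235. 245.] 140 med [0.451 0.191 0.095] rng [0.044 0.041 0.049] maxz 0.125 [31. 34. 39.]
[170. 265.] 277 med [0.387 0.411 0.088] rng [0.06  0.063 0.015] maxz 0.091 [39. 40. 40.]
[232. 278.] 56 med [0.342 0.201 0.102] rng [0.027 0.023 0.029] maxz 0.106 [44. 69. 74.]
[256. 278.] 51 med [0.34  0.122 0.104
[... 499 characters left out ...]
27 0.093 0.099] rng [0.027 0.027 0.028] maxz 0.106 [ 9. 10. 12.]
[229. 220.] 142 med [0.446 0.181 0.095] rng [0.043 0.044 0.049] maxz 0.124 [ 8. 12. 18.]
[410. 246.] 200 med [ 0.77  -0.35   0.101] rng [0.043 0.108 0.046] maxz 0.119 [153. 153. 152.]
[204. 237.] 70 med [0.34  0.192 0.101] rng [0.023 0.029 0.033] maxz 0.107 [16. 37. 44.]
[219. 250.] 69 med [0.337 0.112 0.101] rng [0.024 0.025 0.028] maxz 0.106 [ 8.  9. 20.]
[313. 262.] 121 med [ 0.503 -0.15   0.097] rng [0.039 0.04  0.039] maxz 0.115 [ 9. 11. 16.]
[348. 264.] 122 med [ 0.573 -0.239  0.096] rng [0.033 0.038 0.039] maxz 0.115 [ 8. 10. 14.]
[350. 294.] 139 med [ 0.483 -0.308  0.092] rng [0.038 0.038 0.04 ] maxz 0.115 [ 9. 13. 17.]
```

Run:
```python
from h import *
A=[]
for n in ['top','scene']:
    z=np.load(f'pics/{n}0.npz'); ci=camera_info(n); W=pts(z['d'],z['T'],ci); img=z['i']
    m=(W[...,2]>0.27)&(W[...,2]<0.4)&(W[...,1]>0.2)&(W[...,1]<0.7)&(W[...,0]>0.4)&(W[...,0]<0.85)
    P=W[m]; c=img[m].max(1)
    print(n,len(P),'white',np.round(np.median(P[c>110],0),3),np.ptp(P[c>110],axis=0).round(3),'black',np.round(np.median(P[c<70],0),3))
    w=P[c>110]; top=w
    if len(w)>5:
        print(cv2.minAreaRect(w[:,:2].astype(np.float32)*1000))
        # plane fit
        q=w-w.mean(0); u,s,v=np.linalg.svd(q); print('pl n',v[2].round(3), s)
    v,u=np.where(m); 
    x0,x1,y0,y1=u.min()-15,u.max()+25,v.min()-15,v.max()+45
    cv2.imwrite(f'pics/{n}cam.png',cv2.resize(img[y0:y1,x0:x1],None,fx=6,fy=6,interpolation=cv2.INTER_CUBIC)); print(x0,y0)
```

```text
top 615 white [0.618 0.448 0.325] [0.082 0.075 0.04 ] black [0.626 0.471 0.321]
((621.4882202148438, 456.1614074707031), (75.20391845703125, 77.02800750732422), 63.582847595214844)
pl n [-0.116 -0.248  0.962] [0.48915881 0.39007163 0.10174865]
103 155
scene 381 white [0.616 0.442 0.324] [0.083 0.074 0.03 ] black [0.613 0.422 0.301]
((619.6878051757812, 451.29473876953125), (64.93087768554688, 77.87026977539062), 71.5109634399414)
pl n [-0.166 -0.262  0.951] [0.33223325 0.20322123 0.06021916]
182 95
```

```bash
python3 -c "
import cv2
a=cv2.imread('pics/topcam.png');b=cv2.imread('pics/scenecam.png');print(a.shape,b.shape)
import numpy as np
h=max(a.shape[0],b.shape[0])
p=lambda i:np.pad(i,((0,h-i.shape[0]),(0,0),(0,0)))
cv2.imwrite('pics/cams.png',np.hstack([p(a),p(b)])[:600,:800])"
```

```text
(534, 420, 3) (480, 378, 3)
```

View pics/cams.png

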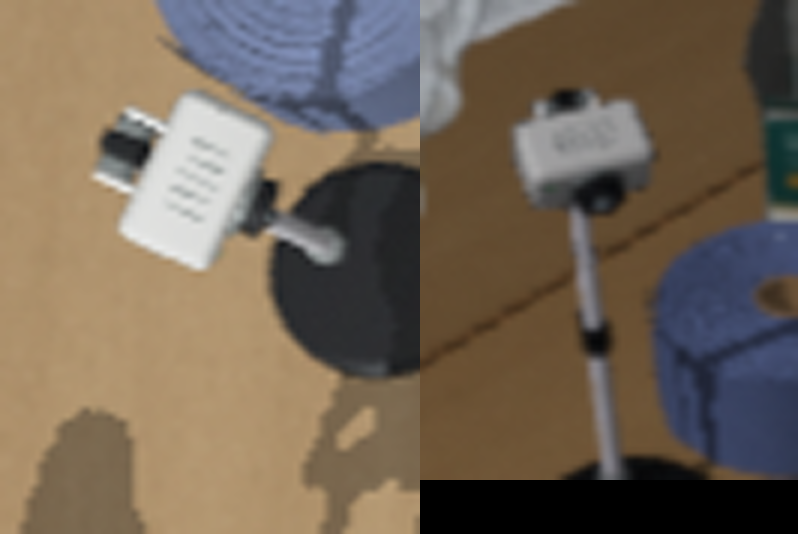

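Camera head: near (0.617, 0.445), looking towards about (-0.45, -0.89) and tilted down about 0.3 rad. I now move over the scale bottle with the yaw turned to π, so tool x is world −x, tool y is world y and tool z points down.

```bash
python3 -m crank '[[0.085,0,0,-0.01,-0.164],[0.085,0,0,-0.01,-0.164],[0.085,-0.04,-0.044,0,0],[0.085,-0.04,-0.044,0,0],[0.085,-0.04,-0.044,0,0],[0.085,-0.04,-0.044,0,0],[0.085,-0.04,-0.044,0,0],[0.085,-0.04,-0.044,0,0],[0.085,-0.03,-0.044,0,0]]' 20
python3 - <<'E'
from h import *
s=sense(); print(s['clock'],s['tool_pos'],s['orientation'],s['joint_vel'].round(2))
i,d,T,ci=take('wrist','w1.png'); np.savez('pics/w1.npz',i=i,d=d,T=T)
print([(np.round(r['rect']).tolist(),round(r['confidence'],2)) for r in search_frame('bottle_scale','wrist')])
W=pts(d,T,ci)
m=(W[...,2]>0.09)&(W[...,2]<0.135); N,l,st,c=cv2.connectedComponentsWithStats(m.astype(np.uint8))
for k in range(1,N):
    if st[k,4]<100: continue
    P=W[l==k]; t=P[P[:,2]>np.percentile(P[:,2],98)-0.004]
    print(np.round(c[k]),st[k,4],'top mid',((t.max(0)+t.min(0))/2).round(4),np.ptp(t,axis=0).round(3))
E
```

```text
clock: 2.58
tool_pos: [0.4403, 0.1873, 0.2513]
orientation: [3.142, 0.0, 3.141]
force: [0.1, 0.2, -0.4]
grip_width: 0.0849
2.575 [0.44032518 0.18731    0.25133279] [3.14154114e+00 3.03352378e-04 3.14126291e+00] [-0.85  0.13 -0.16 -0.    0.03 -0.85]
[([255.0, 170.0, 307.0, 228.0], 0.92), ([264.0, 56.0, 316.0, 106.0], 0.81), ([178.0, 53.0, 235.0, 103.0], 0.8), ([0.0, 200.0, 59.0, 328.0], 0.52)]
[196.  75.] 844 top mid [0.3395 0.1181 0.1049] [0.024 0.024 0.005]
[292.  79.] 763 top mid [0.3426 0.1973 0.1048] [0.024 0.024 0.005]
[282. 205.] 1338 top mid [0.4523 0.1896 0.1236] [0.024 0.024 0.005]
[198. 364.] 538 top mid [0.6319 0.0982 0.104 ] [0.024 0.025 0.005]
```

View pics/w1.png

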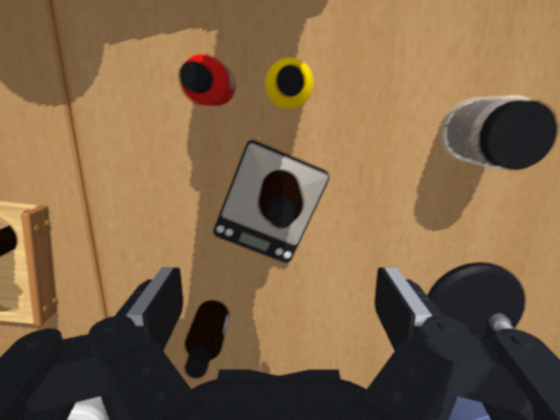

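The wrist view shows the scale bottle at (282,205), the table bottle at (205,340), red at (207,80), yellow at (290,82), and the camera foot at right. Cap-top heights of 0.1236 and 0.104 m agree with the text. I descend part way and measure again.

```bash
python3 -m crank '[[0.085,-0.012,0.002,0.03,0],[0.085,0,0,0.03,0],[0.085,0,0,0,0]]' 20
cat >> h.py <<'E'
def caps(fn,zlo=0.09,zhi=0.135,n=100):
    s=sense(); print('t',round(s['clock'],2),'tcp',s['tool_pos'].round(4),s['orientation'].round(4),'F',s['force'].round(1),'w',round(s['grip_width'],4))
    i,d,T,ci=take('wrist',fn+'.png'); np.savez('pics/'+fn+'.npz',i=i,d=d,T=T); W=pts(d,T,ci)
    m=(W[...,2]>zlo)&(W[...,2]<zhi); N,l,st,c=cv2.connectedComponentsWithStats(m.astype(np.uint8))
    for k in range(1,N):
        if st[k,4]<n: continue
        P=W[l==k]; t=P[P[:,2]>np.percentile(P[:,2],98)-0.004]
        print(np.round(c[k]),st[k,4],'top mid',((t.max(0)+t.min(0))/2).round(4),np.ptp(t,axis=0).round(3),i[l==k].mean(0).round())
    return i,d,T,ci,W
E
python3 - <<'E'
from h import *
caps('w2')
E
```

```text
clock: 3.05
tool_pos: [0.45, 0.1913, 0.1899]
orientation: [-3.141, -0.004, -3.141]
force: [0.3, -0.7, -0.5]
grip_width: 0.0848
t 3.05 tcp [0.45   0.1913 0.1899] [-3.141 -0.004 -3.141] F [ 0.3 -0.7 -0.5] w 0.0848
[167.  51.] 1499 top mid [0.3397 0.1182 0.1048] [0.024 0.025 0.005] [25. 24. 28.]
[289.  56.] 1309 top mid [0.3428 0.1975 0.1048] [0.024 0.024 0.005] [18. 23. 25.]
[277. 216.] 2111 top mid [0.4523 0.1899 0.1237] [0.025 0.024 0.005] [14. 15. 20.]
```

```bash
python3 -m crank '[[0.085,-0.002,-0.001,0.045,0],[0.085,0,0,0.045,0],[0.085,0,0,0.044,0],[0.085,0,0,0,0],[0.035,0,0,0,0],[0.035,0,0,0,0],[0.035,0,0,0,0],[0.035,0,0,0,0]]' 35
```

```text
clock: 4.1
tool_pos: [0.4541, 0.1904, 0.0592]
orientation: [3.141, 0.003, -3.141]
force: [-1.7, 1.0, 7.3]
grip_width: 0.0436
```

```bash
python3 -m crank '[[0.035,0,0,0,0],[0.035,0,0,0,0]]'
python3 - <<'E'
from h import *
i,d,T,ci,W=caps('w3')
E
```

```text
clock: 4.35
tool_pos: [0.4541, 0.1904, 0.0592]
orientation: [3.141, 0.003, -3.141]
force: [-1.3, 0.5, 8.5]
grip_width: 0.0432
t 4.35 tcp [0.4541 0.1904 0.0592] [ 3.141   0.0032 -3.1413] F [-1.3  0.5  8.5] w 0.0432
[35.  5.] 584 top mid [0.3514 0.1192 0.1007] [0.002 0.01  0.005] [20. 19. 22.]
[305.  10.] 1277 top mid [0.3535 0.1977 0.1044] [0.004 0.016 0.005] [21. 20. 20.]
[279. 321.] 9651 top mid [0.4438 0.1897 0.1332] [0.003 0.03  0.004] [18. 20. 25.]
[142. 347.] 11076 top mid [0.4489 0.152  0.1328] [0.027 0.045 0.004] [45. 42. 41.]
[415. 347.] 11044 top mid [0.4489 0.2277 0.1327] [0.027 0.046 0.005] [57. 53. 51.]
```

View pics/w3.png

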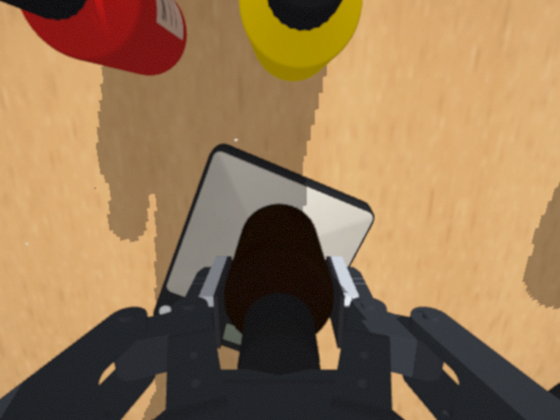

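The pads grip the body at width 0.0432 m, and the reaction is only a light downward drag of about 8 N. I lift and carry the bottle to a hover over the rack.

```bash
python3 -m crank '[[0.035,0,0,-0.04,0],[0.035,0,0,-0.06,0],[0.035,0,0,-0.06,0],[0.035,-0.01,-0.05,-0.03,0],[0.035,-0.01,-0.056,0,0],[0.035,-0.01,-0.056,0,0],[0.035,-0.01,-0.056,0,0],[0.035,-0.01,-0.056,0,0],[0.035,-0.01,-0.056,0,0],[0.035,0,-0.04,0,0]]' 40
python3 -m crank '[[0.035,0,0,0,0],[0.035,0,0,0,0]]'
python3 - <<'E'
from h import *
i,d,T,ci,W=caps('w4',0.09,0.125)
E
```

```text
clock: 5.65
tool_pos: [0.5131, -0.1821, 0.2478]
orientation: [-3.141, 0.0, 3.141]
force: [0.4, 1.2, -1.2]
grip_width: 0.0434
clock: 5.9
tool_pos: [0.513, -0.1792, 0.2477]
orientation: [3.141, 0.0, -3.141]
force: [-0.6, 0.6, -1.3]
grip_width: 0.0431
t 5.9 tcp [ 0.513  -0.1792  0.2477] [ 3.1414e+00  2.0000e-04 -3.1412e+00] F [-0.6  0.6 -1.3] w 0.0431
[136. 171.] 947 top mid [ 0.4906 -0.3045  0.1146] [0.024 0.024 0.005] [29. 30. 32.]
[317. 192.] 755 top mid [ 0.5086 -0.1463  0.1146] [0.024 0.023 0.005] [31. 31. 33.]
[220. 254.] 240 top mid [ 0.5719 -0.2393  0.1137] [0.01  0.013 0.004] [36. 34. 36.]
[548. 307.] 577 top mid [0.6321 0.0936 0.1042] [0.026 0.018 0.005] [22. 23. 25.]
[142. 413.] 398 top mid [ 0.7672 -0.3377  0.1074] [0.005 0.029 0.005] [214. 215. 219.]
```

View pics/w4.png

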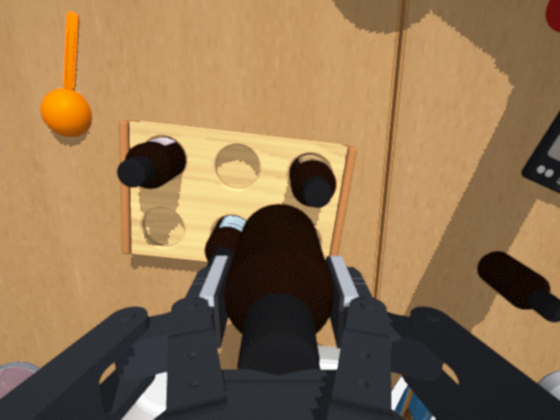

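```bash
cat >> h.py <<'E'
def wells(fn):
    z=np.load(f'pics/{fn}.npz'); ci=camera_info('wrist'); T=z['T']; d=z['d']; W=pts(d,T,ci)
    top=(W[...,2]>.029)&(W[...,2]<.036)&(W[...,0]>.4)&(W[...,0]<.68)&(W[...,1]<-.05)&(W[...,1]>-.4)
    print('board z',np.median(W[...,2][top]).round(4))
    o=T[:3,3]; zb=np.median(W[...,2][top])
    ray=W-o; M=o+ray*((zb-o[2])/ray[...,2])[...,None]
    m=(W[...,2]<.026)&(M[...,0]>.43)&(M[...,0]<.63)&(M[...,1]<-.08)&(M[...,1]>-.36)
    hull=cv2.convexHull(np.argwhere(top)[:,::-1].astype(np.int32)); hm=np.zeros(m.shape,np.uint8); cv2.fillConvexPoly(hm,hull,1)
    m&=cv2.erode(hm,np.ones((5,5)))>0
    N,l,st,c=cv2.connectedComponentsWithStats(m.astype(np.uint8))
    for k in range(1,N):
        if st[k,4]<150: continue
        P=M[l==k][:,:2]; cc,r=cv2.minEnclosingCircle((P*1000).astype(np.float32)); print('hole px',c[k].round(),st[k,4],'centre mm',np.round(cc,1),'r',round(r,1),'floor z',np.median(W[l==k][:,2]).round(4))
E
python3 - <<'E'
from h import *
wells('w4')
E
```

```text
board z 0.0309
hole px [237. 166.] 1490 centre mm [ 499.1 -225.2] r 24.1 floor z 0.011
hole px [163. 226.] 1231 centre mm [ 569.  -313.1] r 24.0 floor z 0.011
```

Two empty wells are measured: well 2 at (0.4991, -0.2252) and well 6 at (0.5690, -0.3131), with the board at 0.031 and the floor at 0.011, both matching the text. This bottle goes into well 6.

```bash
python3 -m crank '[[0.035,-0.019,-0.044,0,0],[0.035,-0.019,-0.044,0,0],[0.035,-0.02,-0.045,0,0],[0.035,0,0,0.05,0],[0.035,0,0,0.05,0],[0.035,0,0,0.05,0],[0.035,0,0,0.013,0],[0.035,0,0,0,0],[0.035,0,0,0,0]]'
python3 - <<'E'
from h import *
i,d,T,ci,W=caps('w5',0.09,0.125)
E
```

```text
clock: 7.08
tool_pos: [0.5723, -0.3133, 0.0869]
orientation: [-3.139, 0.003, -3.141]
force: [-0.1, 0.1, -1.6]
grip_width: 0.0431
t 7.08 tcp [ 0.5723 -0.3133  0.0869] [-3.139   0.0032 -3.141 ] F [-0.1  0.1 -1.6] w 0.0431
[306.  87.] 4533 top mid [ 0.491  -0.3049  0.1148] [0.024 0.024 0.005] [34. 32. 32.]
[279. 275.] 9364 top mid [ 0.5678 -0.3144  0.1228] [0.03  0.069 0.004] [36. 42. 54.]
[463. 301.] 3695 top mid [ 0.5786 -0.2347  0.1141] [0.024 0.024 0.005] [31. 30. 32.]
```

View pics/w5.png

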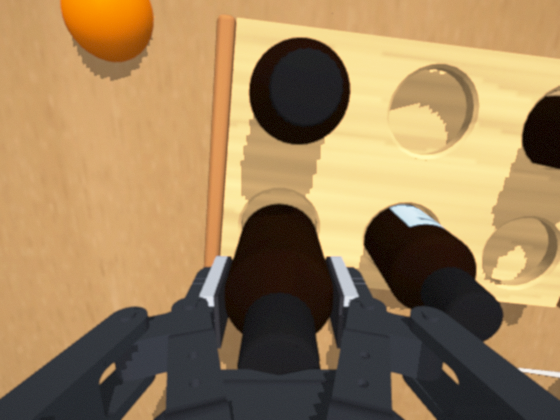

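```bash
python3 -m crank '[[0.035,0.0015,0.001,0.006,0],[0.035,0,0,0.01,0],[0.035,0,0,0.01,0],[0.035,0,0,0.007,0],[0.035,0,0,0,0]]'
```

```text
clock: 7.75
tool_pos: [0.5697, -0.312, 0.0507]
orientation: [3.142, -0.0, -3.141]
force: [2.8, -2.3, -3.4]
grip_width: 0.0434
```

```bash
python3 -m crank '[[0.035,0,0,0.001,0],[0.035,0,0,0,0]]'
```

```text
clock: 8.0
tool_pos: [0.5698, -0.312, 0.0505]
orientation: [-3.141, 0.0, -3.141]
force: [2.9, -1.6, -2.2]
grip_width: 0.0432
```

```bash
python3 -m crank '[[0.035,0,0,0.002,0],[0.035,0,0,0,0]]'
```

```text
clock: 8.25
tool_pos: [0.57, -0.3121, 0.0499]
orientation: [-3.141, 0.001, -3.141]
force: [-1.6, 1.0, 7.5]
grip_width: 0.0431
```

The upward force of 7.5 N shows the foot on the well floor. I release and go up.

```bash
python3 -m crank '[[0.06,0,0,0,0],[0.06,0,0,0,0],[0.06,0,0,0,0],[0.06,0,0,-0.03,0],[0.06,0,0,-0.06,0],[0.06,0,0,-0.06,0],[0.06,0,0,-0.05,0],[0.06,0.03,0.02,0,0],[0.06,0,0,0,0]]'
python3 - <<'E'
from h import *
i,d,T,ci,W=caps('w6',0.09,0.125); wells('w6')
E
```

```text
clock: 9.38
tool_pos: [0.5386, -0.2908, 0.2488]
orientation: [3.141, -0.0, -3.141]
force: [-0.1, 0.2, 0.9]
grip_width: 0.0601
t 9.38 tcp [ 0.5386 -0.2908  0.2488] [ 3.1412e+00 -5.0000e-04 -3.1412e+00] F [-0.1  0.2  0.9] w 0.0601
[263. 142.] 739 top mid [ 0.4908 -0.3048  0.1148] [0.024 0.024 0.004] [24. 23. 23.]
[445. 163.] 990 top mid [ 0.5091 -0.1467  0.1145] [0.025 0.025 0.005] [23. 23. 25.]
[256. 227.] 741 top mid [ 0.5683 -0.3126  0.1144] [0.024 0.023 0.005] [24. 24. 25.]
[339. 238.] 759 top mid [ 0.5791 -0.2348  0.1143] [0.024 0.024 0.004] [24. 24. 26.]
[424. 402.] 1452 top mid [ 0.7715 -0.1221  0.1028] [0.061 0.06  0.005] [202. 206. 208.]
board z 0.0309
hole px [339. 143.] 1577 centre mm [ 499.4 -226.3] r 24.0 floor z 0.0109
hole px [396. 220.] 1251 centre mm [ 587.2 -156.5] r 23.9 floor z 0.0108
```

View pics/w6.png

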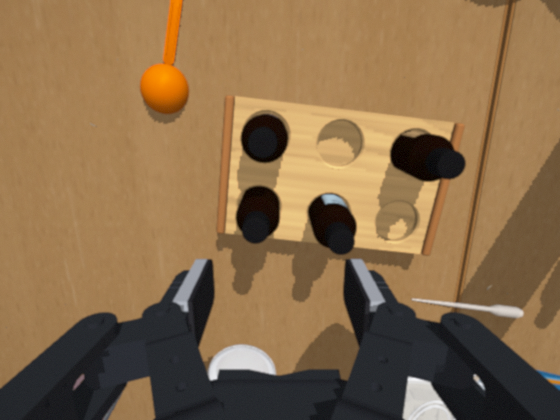

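The bottle is seated in well 6: cap at (0.5683, -0.3126, 0.1144), level with the others. Well 4 is at (0.5872, -0.1565). Next is the table bottle.

```bash
python3 -m crank '[[0.075,-0.013,0.055,0,0],[0.075,-0.013,0.055,0,0],[0.075,-0.013,0.055,0,0],[0.075,-0.013,0.055,0,0],[0.075,-0.013,0.055,0,0],[0.075,-0.013,0.055,0,0],[0.075,-0.013,0.055,0.03,0],[0.075,0,0.004,0.03,0],[0.075,0,0,0,0]]'
python3 - <<'E'
from h import *
i,d,T,ci,W=caps('w7',0.09,0.125)
E
```

```text
clock: 10.55
tool_pos: [0.6299, 0.0963, 0.1864]
orientation: [3.142, -0.005, -3.14]
force: [-0.0, 0.2, -0.4]
grip_width: 0.0752
t 10.55 tcp [0.6299 0.0963 0.1864] [ 3.1415 -0.0051 -3.1405] F [-0.   0.2 -0.4] w 0.0752
[282. 219.] 998 top mid [0.6325 0.0982 0.1044] [0.024 0.025 0.005] [20. 19. 20.]
[ 10. 352.] 521 top mid [ 0.7468 -0.1233  0.1035] [0.009 0.02  0.005] [214. 216. 216.]
[101. 407.] 595 top mid [ 0.8019 -0.0586  0.1035] [0.034 0.012 0.005] [188. 190. 191.]
[443. 408.] 709 top mid [0.8021 0.2344 0.1138] [0.008 0.029 0.005] [195. 190. 186.]
```

View pics/w7.png

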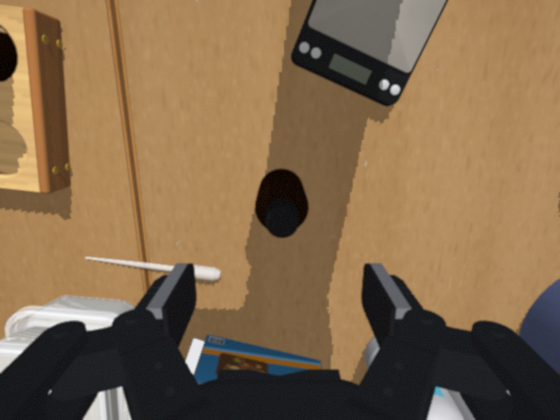

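```bash
python3 -m crank '[[0.075,-0.003,0.002,0.05,0],[0.075,0,0,0.05,0],[0.075,0,0,0.045,0],[0.075,0,0,0.003,0],[0.035,0,0,0,0],[0.035,0,0,0,0],[0.035,0,0,0,0],[0.035,0,0,0,0],[0.035,0,0,0,0]]' 40
```

```text
clock: 11.72
tool_pos: [0.6349, 0.0977, 0.044]
orientation: [-3.141, 0.005, -3.141]
force: [-1.0, 0.2, 8.0]
grip_width: 0.0431
```

```bash
python3 -m crank '[[0.035,0,0,-0.04,0],[0.035,0,0,-0.06,0],[0.035,0,0,-0.05,0],[0.035,0.009,-0.05,0,0],[0.035,0.009,-0.051,0,0],[0.035,0.009,-0.051,0,0],[0.035,0.009,-0.051,0,0],[0.035,0.009,-0.051,0,0],[0.035,0,0,0,0],[0.035,0,0,0,0]]'
python3 - <<'E'
from h import *
i,d,T,ci,W=caps('w8',0.09,0.125)
E
```

```text
clock: 12.98
tool_pos: [0.5885, -0.1556, 0.1917]
orientation: [3.142, 0.001, -3.141]
force: [-0.6, 1.1, -1.7]
grip_width: 0.0429
t 12.97 tcp [ 0.5885 -0.1556  0.1917] [ 3.1416e+00  8.0000e-04 -3.1414e+00] F [-0.6  1.1 -1.7] w 0.0429
[49. 71.] 2156 top mid [ 0.4911 -0.3047  0.1149] [0.024 0.025 0.005] [30. 29. 31.]
[295. 101.] 1228 top mid [ 0.5093 -0.1459  0.1149] [0.024 0.024 0.005] [34. 32. 33.]
[ 60. 188.] 1663 top mid [ 0.5682 -0.3121  0.1144] [0.024 0.025 0.005] [32. 32. 34.]
[170. 203.] 1295 top mid [ 0.5793 -0.234   0.1145] [0.024 0.025 0.005] [34. 33. 36.]
```

View pics/w8.png

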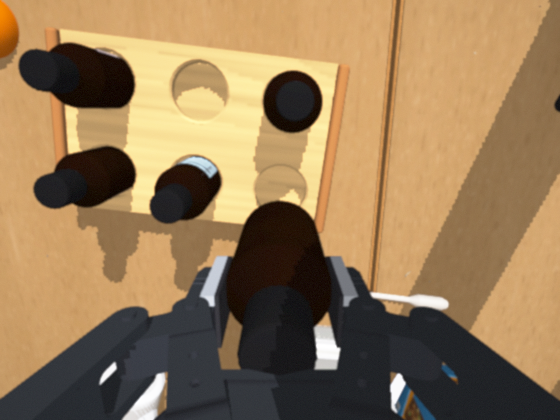

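```bash
python3 -m crank '[[0.035,-0.001,0,0.05,0],[0.035,0,0,0.05,0],[0.035,0,0,0.003,0],[0.035,0,0,0,0],[0.035,0,0,0,0]]'
python3 - <<'E'
from h import *
i,d,T,ci,W=caps('w9',0.09,0.125)
E
```

```text
clock: 13.65
tool_pos: [0.5905, -0.1563, 0.0904]
orientation: [-3.14, 0.004, -3.141]
force: [0.2, -0.9, -1.3]
grip_width: 0.0427
t 13.65 tcp [ 0.5905 -0.1563  0.0904] [-3.1399  0.0036 -3.1409] F [ 0.2 -0.9 -1.3] w 0.0427
[311.  88.] 4270 top mid [ 0.5093 -0.146   0.1149] [0.025 0.024 0.005] [34. 32. 32.]
[279. 271.] 8755 top mid [ 0.5859 -0.157   0.1228] [0.03  0.07  0.004] [34. 40. 53.]
[ 98. 263.] 4400 top mid [ 0.5792 -0.234   0.1143] [0.024 0.025 0.005] [32. 31. 33.]
```

View pics/w9.png

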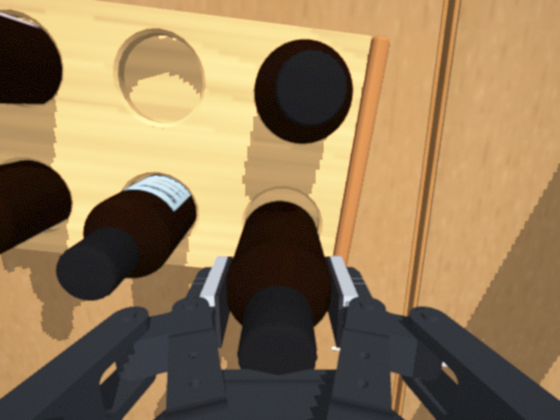

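```bash
python3 -m crank '[[0.035,0.001,0,0.01,0],[0.035,0,0,0.01,0],[0.035,0,0,0.01,0],[0.035,0,0,0.003,0],[0.035,0,0,0,0]]'
```

```text
clock: 14.32
tool_pos: [0.5884, -0.156, 0.0546]
orientation: [3.141, -0.0, -3.141]
force: [2.8, 0.7, -4.0]
grip_width: 0.0428
```

```bash
python3 -m crank '[[0.035,0,0,0.002,0],[0.035,0,0,0,0],[0.035,0,0,0,0]]'
```

```text
clock: 14.7
tool_pos: [0.5888, -0.1561, 0.054]
orientation: [-3.141, 0.001, -3.141]
force: [0.7, 3.1, 5.4]
grip_width: 0.0429
```

```bash
python3 -m crank '[[0.06,0,0,0,0],[0.06,0,0,0,0],[0.06,0,0,0,0],[0.06,0,0,-0.03,0],[0.06,0,0,-0.06,0],[0.06,0,0,-0.05,0],[0.06,0.045,-0.042,0,0],[0.06,0.045,-0.042,0,0],[0.06,0.045,-0.042,0,0],[0.06,0.025,-0.024,0,0]]'
python3 -m crank '[[0.06,0,0,0.01,0],[0.06,0,0,0,0]]'
python3 - <<'E'
from h import *
i,d,T,ci,W=caps('w10',0.09,0.125)
E
```

```text
clock: 15.95
tool_pos: [0.4264, -0.3078, 0.1931]
orientation: [-3.141, -0.0, 3.14]
force: [0.6, 0.2, -0.2]
grip_width: 0.0599
clock: 16.2
tool_pos: [0.4285, -0.3055, 0.1821]
orientation: [3.14, -0.001, -3.141]
force: [-0.4, -0.1, -0.1]
grip_width: 0.0598
t 16.2 tcp [ 0.4285 -0.3055  0.1821] [ 3.1401e+00 -1.1000e-03 -3.1412e+00] F [-0.4 -0.1 -0.1] w 0.0598
[280. 297.] 1229 top mid [ 0.4902 -0.3053  0.1143] [0.024 0.024 0.005] [22. 22. 23.]
[486. 314.] 1109 top mid [ 0.5077 -0.1461  0.114 ] [0.023 0.024 0.005] [21. 20. 22.]
[271. 366.] 416 top mid [ 0.5575 -0.3113  0.108 ] [0.005 0.016 0.005] [16. 15. 16.]
```

View pics/w10.png

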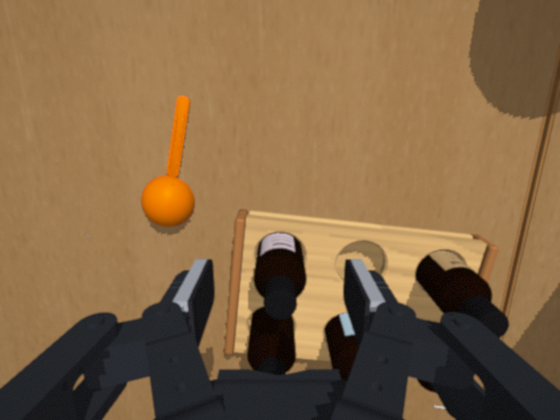

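```bash
cat >> h.py <<'E'
def label(fn,c,R=0.03,zr=(0.01,0.09)):
    z=np.load(f'pics/{fn}.npz'); W=pts(z['d'],z['T'],camera_info('wrist')); i=z['i'].astype(float)
    r=np.hypot(W[...,0]-c[0],W[...,1]-c[1])
    m=(r<R)&(W[...,2]>zr[0])&(W[...,2]<zr[1])&(r>.017)
    b=m&(i.min(2)>90)&(i[...,0]>i[...,1]+2)
    P=W[b]; a=np.unwrap(np.sort(np.arctan2(P[:,1]-c[1],P[:,0]-c[0])%(2*np.pi)))
    print('label n',b.sum(),'az deg 2,50,98%',np.degrees(np.percentile(a,[2,50,98])).round(1),'z',np.percentile(P[:,2],[2,98]).round(4),'r',np.median(r[b]).round(4),'col',i[b].mean(0).round())
    return b
E
python3 - <<'E'
from h import *
b=label('w10',(.4905,-.305))
z=np.load('pics/w10.npz'); i=z['i'].copy()[210:330,220:345]; o=i.copy(); o[b[210:330,220:345]]=(0,255,0)
cv2.imwrite('pics/w10l.png',cv2.resize(np.hstack([i,o]),None,fx=3,fy=3,interpolation=cv2.INTER_CUBIC))
E
```

```text
label n 472 az deg 2,50,98% [145.6 183.7 226. ] z [0.0274 0.061 ] r 0.0223 col [166. 160. 175.]
```

View pics/w10l.png

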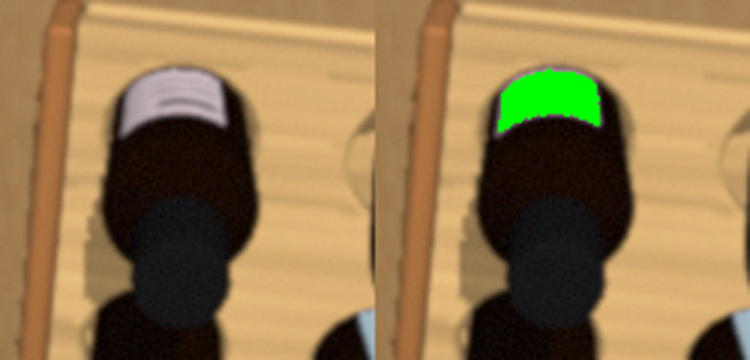

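The label centre faces azimuth about 185°. Before grasping I take a close wrist view of the desk camera head for an accurate tilt and heading.

```bash
python3 -m crank '[[0.085,-0.005,0.055,-0.025,0],[0.085,-0.005,0.055,-0.025,0],[0.085,-0.005,0.055,-0.025,0],[0.085,-0.005,0.055,-0.025,0],[0.085,-0.005,0.055,-0.025,0],[0.085,-0.005,0.057,-0.022,0],[0.085,-0.005,0.057,-0.022,0],[0.085,-0.005,0.057,-0.022,0],[0.085,-0.005,0.057,-0.022,0],[0.085,-0.005,0.057,-0.022,0]]'
python3 -m crank '[[0.085,-0.005,0.058,-0.02,0],[0.085,-0.005,0.058,-0.01,0],[0.085,-0.005,0.058,0,0],[0.085,0,0,0,0],[0.085,0,0,0,0]]'
python3 - <<'E'
from h import *
i,d,T,ci,W=caps('w11',0.09,0.125)
print([(np.round(r['rect']).tolist(),round(r['confidence'],2)) for r in search_frame('desk_camera','wrist')], [(np.round(r['rect']).tolist(),round(r['confidence'],2)) for r in search_frame('lens','wrist')])
E
```

```text
clock: 17.5
tool_pos: [0.4775, 0.2569, 0.419]
orientation: [3.141, 0.001, -3.139]
force: [0.4, -0.6, -0.2]
grip_width: 0.0851
clock: 18.12
tool_pos: [0.4927, 0.4284, 0.4477]
orientation: [-3.141, -0.0, -3.14]
force: [-0.1, 0.1, -0.7]
grip_width: 0.0851
t 18.12 tcp [0.4927 0.4284 0.4477] [-3.1412e+00 -5.0000e-04 -3.1400e+00] F [-0.1  0.1 -0.7] w 0.0851
[516.  56.] 1446 top mid [0.3466 0.7525 0.1226] [0.069 0.032 0.005] [83. 83. 98.]
[51. 48.] 412 top mid [0.3389 0.1188 0.1052] [0.024 0.025 0.005] [23. 24. 30.]
[110.  50.] 377 top mid [0.3424 0.1981 0.1053] [0.023 0.024 0.004] [16. 19. 22.]
[433.  66.] 1748 top mid [0.3614 0.6414 0.0943] [0.062 0.063 0.006] [116. 159. 182.]
[547. 132.] 1121 top mid [0.4533 0.8133 0.1226] [0.056 0.021 0.005] [108. 128. 137.]
[505. 177.] 854 top mid [0.5193 0.7682 0.1226] [0.07  0.027 0.005] [112. 128. 139.]
[530. 286.] 1157 top mid [0.7116 0.8433 0.1227] [0.109 0.044 0.005] [150. 188. 195.]
[  3. 337.] 245 top mid [ 0.8049 -0.0589  0.1035] [0.061 0.013 0.004] [161. 162. 162.]
[549. 334.] 350 top mid [0.7903 0.8832 0.1226] [0.007 0.033 0.005] [199. 196. 196.]
[176. 348.] 453 top mid [0.8247 0.2441 0.1228] [0.039 0.019 0.004] [131. 128. 128.]
[214. 356.] 714 top mid [0.8397 0.3092 0.1224] [0.018 0.049 0.005] [190. 187. 187.]
[([257.0, 192.0, 346.0, 369.0], 0.91), ([263.0, 277.0, 349.0, 371.0], 0.67)] [([260.0, 276.0, 344.0, 367.0], 0.67)]
```

View pics/w11.png

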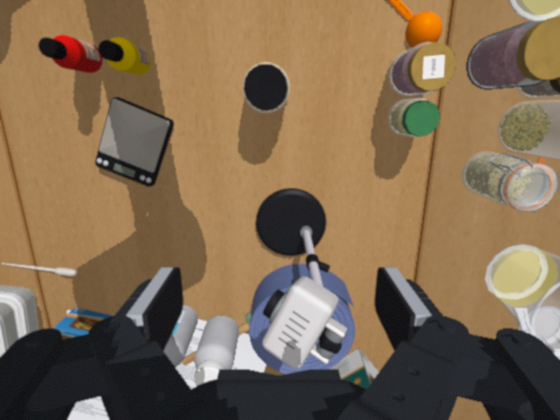

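Run:
```python
from h import *
z=np.load('pics/w11.npz'); ci=camera_info('wrist'); W=pts(z['d'],z['T'],ci); img=z['i']
m=(W[...,2]>.27)&(W[...,2]<.36)&(W[...,0]>.54)&(W[...,0]<.72)&(W[...,1]>.36)&(W[...,1]<.53)
c=img.max(2)
w=m&(c>120)
P=W[w]
# RANSAC plane
rng=np.random.default_rng(0); best=None
for _ in range(800):
    a=P[rng.choice(len(P),3,False)]; n=np.cross(a[1]-a[0],a[2]-a[0]); nn=np.linalg.norm(n)
    if nn<1e-7: continue
    n/=nn; n*=np.sign(n[2]); 
    if n[2]<.8: continue
    q=np.abs((P-a[0])@n)<.0015
    if best is None or q.sum()>best.sum(): best=q
Q=P[best]; c0=Q.mean(0); u,s,v=np.linalg.svd(Q-c0,full_matrices=False); n=v[2]*np.sign(v[2][2])
print(len(P),best.sum(),'n',n.round(4),'tilt',np.arccos(n[2]).round(4),'az',np.degrees(np.arctan2(n[1],n[0])).round(1),'res',np.abs((Q-c0)@n).mean())
# in-plane rectangle
ax=np.array([n[0],n[1],0]);ax-=ax@n*n;ax/=np.linalg.norm(ax);ay=np.cross(n,ax)
uv=np.stack([(Q-c0)@ax,(Q-c0)@ay],-1)*1000
r=cv2.minAreaRect(uv.astype(np.float32)); print('rect',r)
cen=c0+(ax*r[0][0]+ay*r[0][1])/1000; print('top face centre',cen.round(4))
for e in [0,90]:
    th=np.radians(r[2]+e); dd=ax*np.cos(th)+ay*np.sin(th); print('edge dir',dd.round(3),'az',np.degrees(np.arctan2(dd[1],dd[0])).round(1),'elev',np.degrees(np.arcsin(dd[2])).round(1))
b=m&(c<70); N,l,st,cc=cv2.connectedComponentsWithStats(b.astype(np.uint8))
for k in range(1,N):
    if st[k,4]>15: print('black',cc[k].round(),st[k,4],np.median(W[l==k],0).round(4),W[l==k].min(0).round(4),W[l==k].max(0).round(4))
# foot
f=(W[...,2]>.004)&(W[...,2]<.03)&(c<60)&(np.hypot(W[...,0]-.58,W[...,1]-.44)<.14)
N,l,st,cc=cv2.connectedComponentsWithStats(f.astype(np.uint8)); k=1+np.argmax(st[1:,4]); F=W[l==k]
print('foot',cv2.minEnclosingCircle((F[:,:2]*1000).astype(np.float32)),F[:,2].mean(),st[k],F[:,:2].mean(0))
cv2.imwrite('pics/w11h.png',cv2.resize(img[180:385,240:370],None,fx=4,fy=2.9,interpolation=cv2.INTER_CUBIC))
```

```text
4555 2740 n [-0.164  -0.3692  0.9148] tilt 0.4159 az -114.0 res 0.0005925849209679803
rect ((1.9684333801269531, 1.3531303405761719), (75.092041015625, 45.73808670043945), 89.54051971435547)
top face centre [0.6159 0.441  0.3244]
edge dir [ 0.911 -0.413 -0.003] az -24.4 elev -0.2
edge dir [0.379 0.833 0.404] az 65.5 elev 23.8
black [272. 303.] 220 [0.6    0.4215 0.3057] [0.5936 0.4133 0.2924] [0.6169 0.4324 0.3105]
black [328. 343.] 257 [0.6307 0.4736 0.329 ] [0.6207 0.4663 0.3117] [0.6391 0.4865 0.3314]
foot ((619.8721923828125, 449.53070068359375), 64.36772918701172) 0.015662606552924455 [ 256  190   69   65 3214] [0.61615353 0.44670771]
```

View pics/w11h.png

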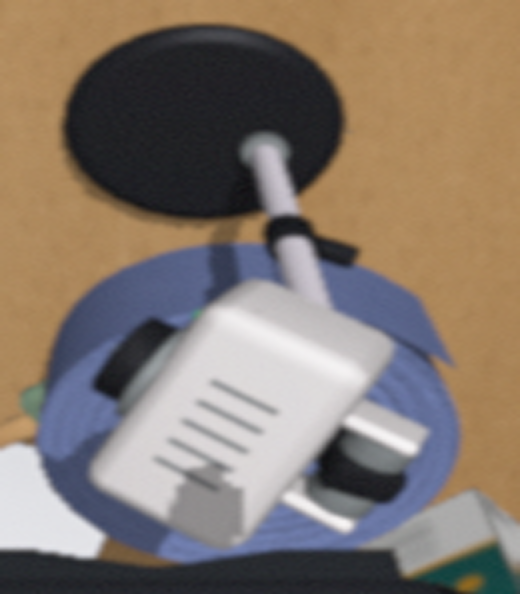

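The head fit is good. Its top face measures 75 x 46 mm, the tilt is 0.416 rad and the camera's +x heading is 65.7°. The lens comes out near (0.606, 0.418, 0.292), and the foot centre plus hinge geometry agrees to a few mm. The label target is (0.5305, 0.2517, 0.211), so the bottle must lean 23.8° about the jaw axis.

The commands cannot tilt the tool, so I'll pivot the bottle in the grip against the rim of its own well. Back to the pink bottle.

```bash
python3 -m crank '[[0.085,0,-0.06,0,0],[0.085,0,-0.06,0,0],[0.085,0,-0.06,0,0],[0.085,0,-0.058,0.02,0],[0.085,0,-0.058,0.02,0],[0.085,0,-0.056,0.026,0],[0.085,0,-0.056,0.026,0],[0.085,0,-0.056,0.026,0],[0.085,0,-0.056,0.026,0],[0.085,0,-0.056,0.026,0]]' 25
python3 -m crank '[[0.07,0,-0.056,0.026,0],[0.07,0,-0.056,0.026,0],[0.07,0,-0.045,0.026,-0.087],[0.07,0,0,0,0],[0.07,0,0,0,0]]'
python3 - <<'E'
from h import *
i,d,T,ci,W=caps('w12',0.09,0.125)
label('w12',(.4908,-.3048))
E
```

```text
clock: 19.52
tool_pos: [0.4921, -0.1501, 0.2784]
orientation: [-3.14, 0.002, 3.141]
force: [1.4, -0.1, 0.2]
grip_width: 0.0848
clock: 20.15
tool_pos: [0.4931, -0.3049, 0.2013]
orientation: [-3.141, 0.001, -3.056]
force: [-0.8, 0.6, 0.0]
grip_width: 0.0703
t 20.15 tcp [ 0.4931 -0.3049  0.2013] [-3.1406e+00  1.2000e-03 -3.0556e+00] F [-0.8  0.6  0. ] w 0.0703
[279. 209.] 1057 top mid [ 0.4904 -0.305   0.1146] [0.024 0.025 0.005] [26. 25. 27.]
[479. 247.] 1354 top mid [ 0.5087 -0.1465  0.1145] [0.024 0.025 0.005] [22. 22. 24.]
[262. 297.] 1054 top mid [ 0.5677 -0.3124  0.1141] [0.025 0.024 0.005] [25. 24. 26.]
[350. 316.] 777 top mid [ 0.579  -0.2363  0.1139] [0.025 0.021 0.004] [23. 23. 25.]
[443. 317.] 292 top mid [ 0.5754 -0.1557  0.1117] [0.003 0.013 0.005] [23. 23. 25.]
label n 213 az deg 2,50,98% [149.3 186.5 223.6] z [0.0259 0.0617] r 0.0226 col [165. 160. 175.]
```

View pics/w12.png

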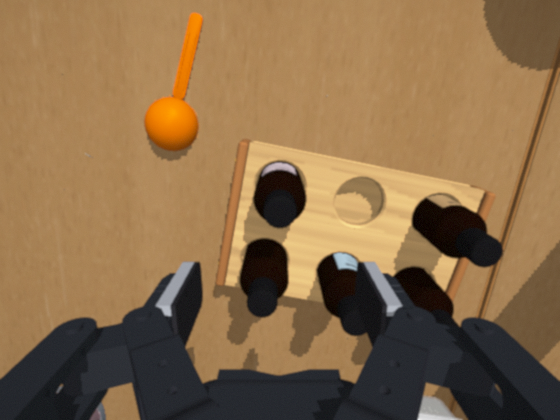

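```bash
python3 -m crank '[[0.07,0.002,0,0.05,-0.02],[0.07,0,0,0.05,0],[0.07,0,0,0.045,0],[0.07,0,0,0.01,0],[0.07,0,0,0,0],[0.035,0,0,0,0],[0.035,0,0,0,0],[0.035,0,0,0,0],[0.035,0,0,0,0],[0.035,0,0,0,0]]' 30
```

```text
clock: 21.45
tool_pos: [0.4922, -0.3057, 0.0471]
orientation: [-3.14, 0.002, -3.034]
force: [-1.0, 2.6, 6.0]
grip_width: 0.0438
```

```bash
python3 -m crank '[[0.035,0,0,-0.005,0],[0.035,0,0,-0.006,0],[0.035,0,0,0,0],[0.035,0,0,0,0]]' 22
python3 -c "
from h import *
caps('w13',.09,.125)"
```

```text
clock: 21.95
tool_pos: [0.4913, -0.3053, 0.0559]
orientation: [3.141, -0.0, -3.034]
force: [-0.1, -1.1, -1.3]
grip_width: 0.0434
t 21.95 tcp [ 0.4913 -0.3053  0.0559] [ 3.1414e+00 -2.0000e-04 -3.0344e+00] F [-0.1 -1.1 -1.3] w 0.0434
[278. 320.] 8626 top mid [ 0.4832 -0.3065  0.1226] [0.012 0.024 0.005] [15. 17. 23.]
[147. 343.] 8218 top mid [ 0.4919 -0.3449  0.1227] [0.033 0.04  0.005] [50. 45. 43.]
[410. 343.] 8206 top mid [ 0.4848 -0.2698  0.1227] [0.028 0.042 0.005] [45. 42. 40.]
```

View pics/w13.png

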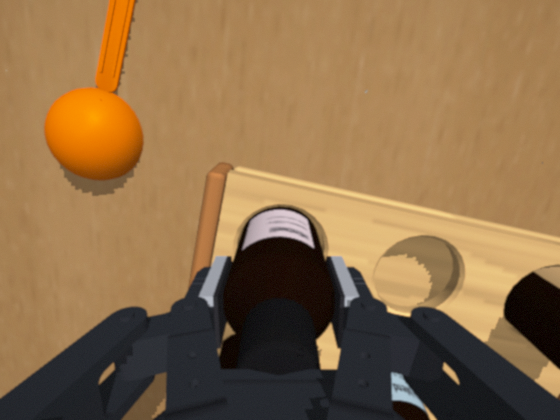

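Pink is held and raised 9 mm with its foot still inside the mouth; the label is centred at (280,225). Now the pivot: I push along tool −x in small steps at low grip.

```bash
python3 -m crank '[[0.035,-0.004,0,0,0],[0.035,-0.004,0,0,0],[0.035,-0.003,0,0,0],[0.035,0,0,0,0]]' 22
python3 -c "
from h import *
caps('w14',.09,.13)"
```

```text
clock: 22.5
tool_pos: [0.5016, -0.3038, 0.0558]
orientation: [3.14, -0.003, -3.034]
force: [-6.2, 0.4, 1.2]
grip_width: 0.0439
t 22.5 tcp [ 0.5016 -0.3038  0.0558] [ 3.1402e+00 -2.8000e-03 -3.0339e+00] F [-6.2  0.4  1.2] w 0.0439
[278. 319.] 8927 top mid [ 0.4946 -0.3077  0.1255] [0.01  0.025 0.009] [14. 16. 24.]
[143. 346.] 10031 top mid [ 0.5013 -0.3438  0.1278] [0.031 0.044 0.004] [49. 44. 42.]
[414. 346.] 10004 top mid [ 0.494  -0.2684  0.1277] [0.027 0.044 0.004] [44. 41. 39.]
```

View pics/w14.png

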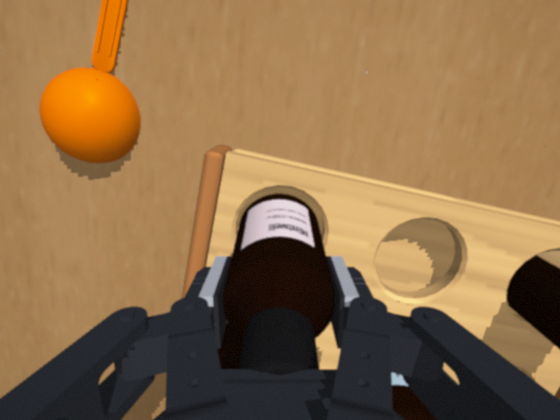

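```bash
cat >> h.py <<'E'
def tilt(fn):
    z=np.load(f'pics/{fn}.npz'); T=z['T']; ci=camera_info('wrist'); d=z['d']
    he=np.array(ci['hand_eye']); P=pts(d,he,ci)  # tool coords
    i=z['i'].astype(float)
    m=(np.abs(P[...,1])<.006)&(P[...,0]>.005)&(P[...,0]<.06)&(P[...,2]<.05)&(P[...,2]>-.03)
    lab=m&(i.min(2)>80)&(i[...,0]>i[...,1]+2)
    Q=P[lab]; 
    k,c=np.polyfit(Q[:,2],Q[:,0],1); res=(Q[:,0]-k*Q[:,2]-c)
    g=np.abs(res)<3*np.std(res); k,c=np.polyfit(Q[g,2],Q[g,0],1)
    print(fn,'n',len(Q),'tilt deg',np.degrees(np.arctan(k)).round(2),'z rng',Q[:,2].min().round(4),Q[:,2].max().round(4),'x at z=0',c.round(4),'rms',np.std(res[g]).round(5))
    # label lateral extent
    L=(np.abs(P[...,1])<.03)&(P[...,0]>.0)&(P[...,0]<.06)&(P[...,2]<.05)&(P[...,2]>-.03)&(i.min(2)>80)&(i[...,0]>i[...,1]+2)
    y=P[L][:,1]; print('label y rng',np.percentile(y,[1,99]).round(4))
    return Q
E
python3 -c "
from h import *
tilt('w13'); tilt('w14')"
```

```text
w13 n 710 tilt deg 0.17 z rng -0.0146 0.0279 x at z=0 0.0236 rms 0.00032
label y rng [-0.0284  0.0276]
w14 n 995 tilt deg 8.14 z rng -0.0186 0.0228 x at z=0 0.0273 rms 0.00038
label y rng [-0.0282  0.0274]
```

```bash
python3 -m crank '[[0.035,-0.004,0,0,0],[0.035,-0.004,0,0,0],[0.035,-0.003,0,0,0],[0.035,0,0,0,0]]' 22
python3 -c "
from h import *
caps('w15',.09,.13); tilt('w15')"
```

```text
clock: 23.05
tool_pos: [0.5127, -0.3029, 0.0562]
orientation: [3.141, -0.002, -3.034]
force: [-5.7, 1.4, 4.3]
grip_width: 0.0435
t 23.05 tcp [ 0.5127 -0.3029  0.0562] [ 3.1408e+00 -2.3000e-03 -3.0339e+00] F [-5.7  1.4  4.3] w 0.0435
[279. 316.] 9224 top mid [ 0.5092 -0.3036  0.1222] [0.015 0.021 0.016] [11. 15. 25.]
[144. 346.] 9885 top mid [ 0.5127 -0.3427  0.1277] [0.032 0.043 0.005] [49. 44. 42.]
[413. 346.] 9882 top mid [ 0.5053 -0.2674  0.1277] [0.027 0.044 0.005] [44. 40. 38.]
w15 n 1521 tilt deg 20.6 z rng -0.0243 0.0142 x at z=0 0.0348 rms 0.0005
label y rng [-0.028  0.027]
```

```bash
python3 -m crank '[[0.035,-0.003,0,0,0],[0.035,0,0,0,0],[0.035,0,0,0,0]]' 22
python3 -c "
from h import *
caps('w16',.09,.13); tilt('w16')"
```

```text
clock: 23.48
tool_pos: [0.5158, -0.3026, 0.0562]
orientation: [3.141, -0.002, -3.034]
force: [-5.0, 1.4, 4.0]
grip_width: 0.0435
t 23.48 tcp [ 0.5158 -0.3026  0.0562] [ 3.1410e+00 -2.0000e-03 -3.0341e+00] F [-5.   1.4  4. ] w 0.0435
[279. 315.] 9237 top mid [ 0.5133 -0.3037  0.1214] [0.017 0.022 0.017] [11. 15. 25.]
[144. 346.] 9862 top mid [ 0.5156 -0.3425  0.1277] [0.033 0.043 0.005] [48. 44. 42.]
[413. 346.] 9846 top mid [ 0.5084 -0.267   0.1277] [0.027 0.045 0.005] [43. 40. 38.]
w16 n 1678 tilt deg 24.01 z rng -0.0253 0.0124 x at z=0 0.0372 rms 0.0005
label y rng [-0.028  0.027]
```

View pics/w16.png

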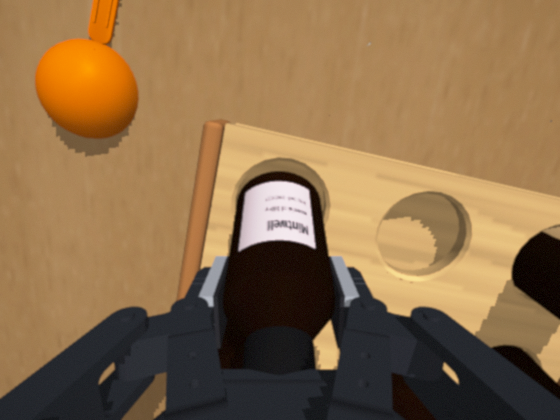

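The tilt is 24.0° against the wanted 23.8°. I firm up the grip, back off 1 mm, lift and re-measure.

```bash
python3 -m crank '[[0.035,0,0,0,0],[0.035,0,0,0,0],[0.035,0.0015,0,0,0],[0.035,0,0,-0.01,0],[0.035,0,0,-0.03,0],[0.035,0,0,-0.05,0],[0.035,0,0,-0.05,0],[0.035,0,0,-0.05,0],[0.035,0,0,0,0],[0.035,0,0,0,0]]' 60
python3 -c "
from h import *
caps('w17',.09,.13); tilt('w17')"
```

```text
clock: 24.78
tool_pos: [0.5146, -0.3025, 0.2452]
orientation: [3.141, -0.001, -3.034]
force: [-0.2, 0.4, -2.8]
grip_width: 0.043
t 24.77 tcp [ 0.5146 -0.3025  0.2452] [ 3.1407e+00 -6.0000e-04 -3.0343e+00] F [-0.2  0.4 -2.8] w 0.043
[453. 209.] 970 top mid [ 0.509  -0.1466  0.1142] [0.024 0.024 0.005] [27. 27. 30.]
[347. 260.] 154 top mid [ 0.5692 -0.2312  0.114 ] [0.005 0.012 0.005] [39. 38. 40.]
[422. 284.] 844 top mid [ 0.5862 -0.1565  0.1141] [0.024 0.024 0.005] [28. 29. 32.]
[412. 411.] 520 top mid [ 0.747  -0.1277  0.1035] [0.014 0.049 0.005] [231. 232. 232.]
w17 n 1549 tilt deg 23.55 z rng -0.0251 0.0137 x at z=0 0.0367 rms 0.00052
label y rng [-0.0277  0.027 ]
```

View pics/w17.png

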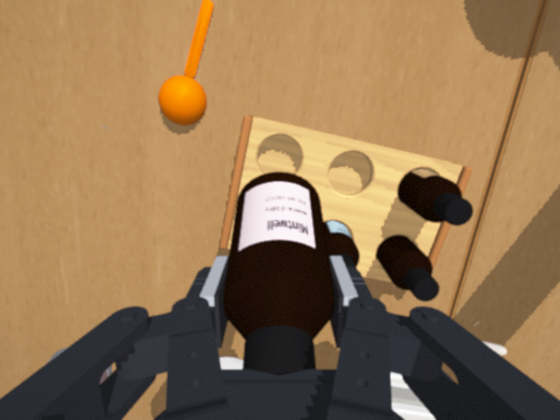

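```bash
cat >> h.py <<'E'
def labpose(fn):
    z=np.load(f'pics/{fn}.npz'); T=z['T']; ci=camera_info('wrist'); he=np.array(ci['hand_eye']); P=pts(z['d'],he,ci)
    i=z['i'].astype(float)
    m=(np.abs(P[...,1])<.0195)&(P[...,0]>.008)&(P[...,0]<.07)&(P[...,2]<.05)&(P[...,2]>-.04)&(i.min(2)>70)&(i[...,0]>i[...,1]+1)
    N,l,st,c=cv2.connectedComponentsWithStats(cv2.morphologyEx(m.astype(np.uint8),cv2.MORPH_CLOSE,np.ones((5,5)))); k=1+np.argmax(st[1:,4]); m=m&(l==k)
    Q=P[m]
    # cylinder fit, R=.0225: axis dir (sx,sy,1), point (x0,y0,0) in tool coords
    from scipy.optimize import least_squares
    def f(p):
        a=np.array([p[0],p[1],1.]); a/=np.linalg.norm(a); D=Q-np.array([p[2],p[3],0]); r=D-np.outer(D@a,a); return np.linalg.norm(r,axis=1)-.0224
    s=least_squares(f,[.43,0,.015,0],loss='soft_l1',f_scale=.001); p=s.x; a=np.array([p[0],p[1],1.]); a/=np.linalg.norm(a)
    up=-a  # bottle z in tool (tool z down)
    o=np.array([p[2],p[3],0]); D=Q-o; t=D@a; r=D-np.outer(t,a)
    ex=np.array([1,0,0])-a[0]*a; ex/=np.linalg.norm(ex); ey=np.cross(up,ex)
    ang=np.arctan2(r@ey,r@ex)
    lo,hi=np.percentile(ang,[1.5,98.5]); am=(lo+hi)/2
    tl,th=np.percentile(t,[1,99]); tm=(tl+th)/2
    nrm=ex*np.cos(am)+ey*np.sin(am)
    L=o+a*tm+.0224*nrm
    Rt=T[:3,:3]
    print(fn,'n',len(Q),'axis(tool)',a.round(4),'ang deg',np.degrees([lo,hi,am]).round(1),'len',(th-tl).round(4),'rms',np.std(f(p)).round(5))
    print(' label tool',L.round(4),'world',(T@np.r_[L,1])[:3].round(4),'normal',(Rt@nrm).round(3),'az',np.degrees(np.arctan2(*(Rt@nrm)[1::-1])).round(1),'elev',np.degrees(np.arcsin((Rt@nrm)[2])).round(1),'up',(Rt@up).round(3))
    return L,Rt@nrm,Rt@up,T
E
python3 -c "
from h import *
labpose('w16');labpose('w17')"
```

```text
w16 n 4211 axis(tool) [ 0.4077 -0.0024  0.9131] ang deg [-39.6  45.9   3.2] len 0.0387 rms 0.00037
 label tool [ 0.0344 -0.0018 -0.0069] world [ 0.4417 -0.2766  0.1938] normal [ 0.071  0.925 -0.374] az 85.6 elev -22.0 up [ 0.304 -0.377 -0.875]
w17 n 4151 axis(tool) [ 0.3988 -0.0025  0.9171] ang deg [-39.5  46.1   3.3] len 0.0389 rms 0.00037
 label tool [ 0.0342 -0.0019 -0.0064] world [ 0.4404 -0.2768  0.3832] normal [ 0.071  0.929 -0.364] az 85.6 elev -21.4 up [ 0.305 -0.368 -0.878]
```

```bash
sed -i "s/    Rt=T\[:3,:3\]/    T=T@np.linalg.inv(he); Rt=T[:3,:3]/" h.py
cat >> h.py <<'E'
AZ=np.radians(65.7); TAU=.416; LENS=np.array([.6058,.4184,.2917])
XL=np.array([np.cos(TAU)*np.cos(AZ),np.cos(TAU)*np.sin(AZ),np.sin(TAU)]); YL=np.array([-np.sin(AZ),np.cos(AZ),0]); ZL=np.cross(XL,YL)
def err(fn):
    L,n,u,T=labpose(fn)
    Lw=(T@np.r_[L,1])[:3]; q=Lw-LENS
    B=np.c_[XL,YL,ZL]
    print(' label in lens frame',(B.T@q).round(4),'normal',(B.T@n).round(3),'up',(B.T@u).round(3))
    tgt=LENS-.2*XL
    dw=tgt-Lw; print(' world move',dw.round(4),'tool move',(T[:3,:3].T@dw).round(4),'yaw to go deg',(np.degrees(AZ)-np.degrees(np.arctan2(n[1],n[0])) ).round(1))
    # with turn: TCP target after yaw
    dy=AZ-np.arctan2(n[1],n[0]); Rz=R.from_euler('z',dy).as_matrix(); tcp=tgt-Rz@(Lw-T[:3,3]); print(' TCP target after turn',tcp.round(4),'turn about tool z',(-dy).round(3),'TCP now',T[:3,3].round(4))
E
python3 -c "
from h import *
err('w17')"
```

```text
w17 n 4151 axis(tool) [ 0.3988 -0.0025  0.9171] ang deg [-39.5  46.1   3.3] len 0.0389 rms 0.00037
 label tool [ 0.0342 -0.0019 -0.0064] world [ 0.4808 -0.3081  0.2517] normal [-0.904 -0.154  0.399] az -170.3 elev 23.5 up [0.397 0.044 0.917]
 label in lens frame [-0.6689 -0.185   0.2518] normal [-0.308  0.76   0.572] up [ 0.557 -0.343  0.756]
 world move [ 0.0497  0.5598 -0.0408] tool move [-0.1094  0.5512  0.0412] yaw to go deg 236.0
 TCP target after turn [0.5162 0.2205 0.2044] turn about tool z -4.119 TCP now [ 0.5146 -0.3025  0.2452]
```

The label's heading must turn −124° (+2.16 about tool z). I turn here in free space, then translate.

```bash
python3 -m crank '[[0.035,0,0,0,0.09],[0.035,0,0,0,0.18],[0.035,0,0,0,0.18],[0.035,0,0,0,0.18],[0.035,0,0,0,0.18],[0.035,0,0,0,0.18],[0.035,0,0,0,0.18]]'
python3 -m crank '[[0.035,0,0,0,0.18],[0.035,0,0,0,0.18],[0.035,0,0,0,0.18],[0.035,0,0,0,0.18],[0.035,0,0,0,0.18],[0.035,0,0,0,0.09],[0.035,0,0,0,0]]'
```

```text
clock: 25.7
tool_pos: [0.5145, -0.3025, 0.2444]
orientation: [-3.141, -0.003, 2.073]
force: [0.3, -0.7, -1.8]
grip_width: 0.0433
clock: 26.58
tool_pos: [0.5145, -0.3026, 0.2447]
orientation: [-3.139, -0.001, 1.09]
force: [0.1, -0.2, -2.1]
grip_width: 0.0432
```

```bash
python3 -m crank '[[0.035,0.03,-0.016,0,0],[0.035,0.05,-0.026,0,0],[0.035,0.05,-0.026,0,0],[0.035,0.05,-0.026,0,0],[0.035,0.05,-0.026,0,0],[0.035,0.05,-0.026,0,0],[0.035,0.05,-0.026,0,0],[0.035,0.05,-0.026,0.01,0],[0.035,0.035,-0.018,0.01,0],[0.035,0,0,0,0]]'
python3 -c "
from h import *
caps('w18',.09,.13); err('w18')"
```

```text
clock: 27.82
tool_pos: [0.5148, 0.1672, 0.2245]
orientation: [-3.139, 0.001, 1.094]
force: [0.6, 0.0, -2.3]
grip_width: 0.0428
t 27.82 tcp [0.5148 0.1672 0.2245] [-3.1390e+00  1.2000e-03  1.0944e+00] F [ 0.6  0.  -2.3] w 0.0428
[ 92. 255.] 845 top mid [0.3435 0.1977 0.1046] [0.025 0.024 0.004] [26. 27. 29.]
w18 n 4070 axis(tool) [ 0.3959 -0.0017  0.9183] ang deg [-38.9  45.6   3.4] len 0.0385 rms 0.00037
 label tool [ 0.033  -0.0013 -0.0065] world [0.5288 0.1972 0.231 ] normal [0.37  0.841 0.394] az 66.3 elev 23.2 up [-0.177 -0.353  0.919]
 label in lens frame [-0.238  -0.0208  0.0387] normal [ 1.     0.009 -0.011] up [0.01  0.017 1.   ]
 world move [ 0.0018  0.0545 -0.0201] tool move [ 0.0492 -0.0234  0.0201] yaw to go deg -0.6
 TCP target after turn [0.5163 0.2219 0.2044] turn about tool z 0.01 TCP now [0.5148 0.1672 0.2245]
```

View pics/w18.png

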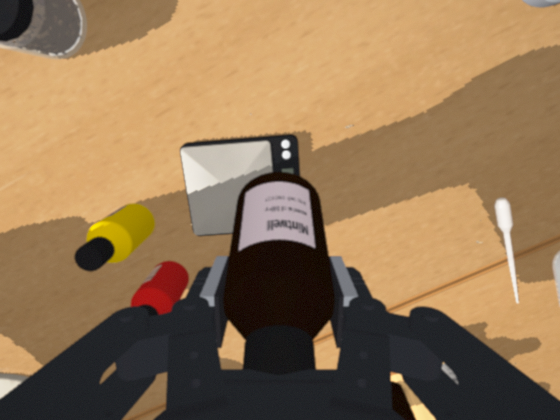

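```bash
python3 -m crank '[[0.035,0.016,-0.008,0.007,0.01],[0.035,0.016,-0.008,0.007,0],[0.035,0.017,-0.007,0.006,0],[0.035,0,0,0,0],[0.035,0,0,0,0],[0.035,0,0,0,0]]'
python3 - <<'E'
from h import *
caps('w19',.09,.13); err('w19')
for n in ['scene','top']:
    i,d,T,ci=take(n,n+'1.png'); np.savez('pics/'+n+'1.npz',i=i,d=d,T=T)
a=cv2.imread('pics/scene1.png')[90:330,150:420]; b=cv2.imread('pics/top1.png')[130:300,110:430]
cv2.imwrite('pics/scene1c.png',cv2.resize(a,None,fx=2.4,fy=2.4,interpolation=cv2.INTER_CUBIC)); cv2.imwrite('pics/top1c.png',cv2.resize(b,None,fx=2.4,fy=2.4,interpolation=cv2.INTER_CUBIC))
E
```

```text
clock: 28.62
tool_pos: [0.5186, 0.2187, 0.2063]
orientation: [3.141, -0.0, 1.078]
force: [0.3, -0.6, -2.2]
grip_width: 0.043
t 28.62 tcp [0.5186 0.2187 0.2063] [ 3.1412e+00 -2.0000e-04  1.0784e+00] F [ 0.3 -0.6 -2.2] w 0.043
[110. 309.] 344 top mid [0.3425 0.2053 0.1045] [0.023 0.01  0.004] [24. 24. 26.]
[159. 386.] 347 top mid [0.3391 0.1184 0.1047] [0.023 0.023 0.005] [32. 31. 32.]
w19 n 4088 axis(tool) [ 0.3977 -0.0024  0.9175] ang deg [-39.2  46.    3.4] len 0.0383 rms 0.00035
 label tool [ 0.033  -0.0014 -0.0066] world [0.533  0.2484 0.2129] normal [0.381 0.835 0.397] az 65.4 elev 23.4 up [-0.186 -0.352  0.917]
 label in lens frame [-0.201  -0.0036  0.0026] normal [ 1.    -0.004 -0.007] up [0.008 0.025 1.   ]
 world move [-0.0025  0.0033 -0.002 ] tool move [ 0.0017 -0.0038  0.002 ] yaw to go deg 0.3
 TCP target after turn [0.5163 0.2219 0.2043] turn about tool z -0.004 TCP now [0.5186 0.2187 0.2063]
```

View pics/scene1c.png

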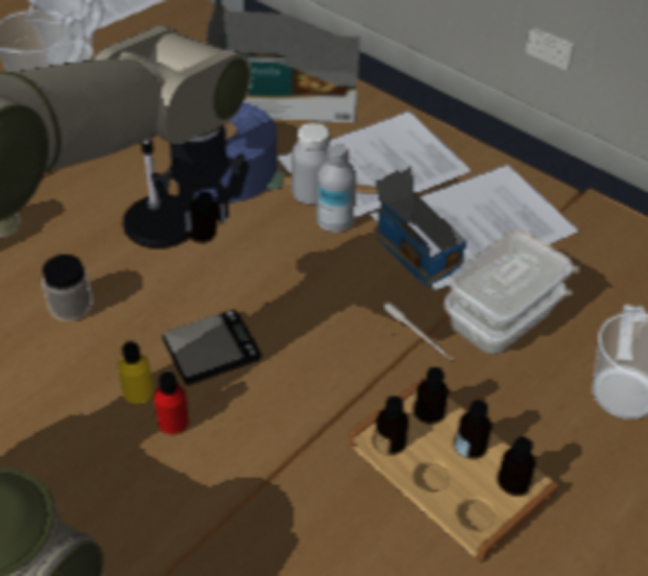

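View pics/top1c.png

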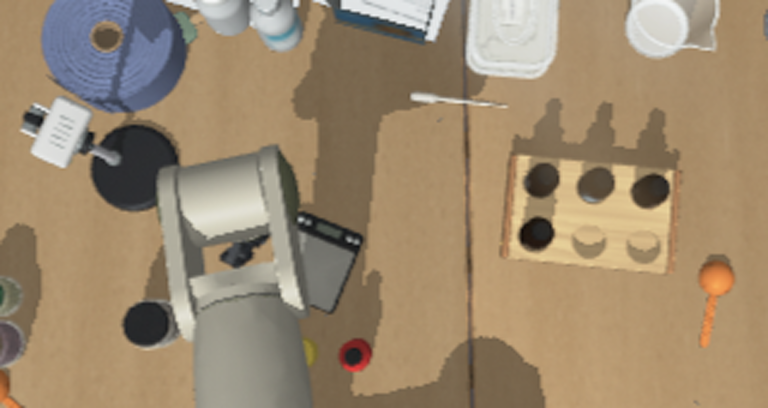

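Four bottles stand in the rack with wells 2 and 3 empty, and the desk camera looks untouched. The label is 1 to 4 mm off its place in the lens frame. I make a small trim, then a final check.

```bash
python3 -m crank '[[0.035,0.002,-0.004,0.002,0],[0.035,0,0,0,0],[0.035,0,0,0,0],[0.035,0,0,0,0],[0.035,0,0,0,0]]'
python3 - <<'E'
from h import *
caps('w20',.09,.13); err('w20'); print(sense()['joint_vel'].round(3))
i,d,T,ci=take('top','top2.png'); d0=np.load('pics/top0.npz')['d']; i0=np.load('pics/top0.npz')['i']
print('head region diff', np.abs(i[165:205,115:150].astype(int)-i0[165:205,115:150]).mean(), np.median(np.abs(d-d0)[165:205,115:150]))
W=pts(d,T,ci)
for n in ['rack','dropper','orange_scoop','dark_lid_jar']: 
    print(n,[(np.round(r['rect']).tolist(),round(r['confidence'],2)) for r in search_frame(n,'top')][:2])
m=(W[...,2]>.09)&(W[...,2]<.135)&(W[...,1]<-.08)&(W[...,0]<.66); N,l,st,c=cv2.connectedComponentsWithStats(m.astype(np.uint8))
for k in range(1,N):
    if st[k,4]>15: P=W[l==k]; print(np.median(P,0).round(3),np.percentile(P[:,2],95).round(3))
E
```

```text
clock: 29.4
tool_pos: [0.5159, 0.2227, 0.204]
orientation: [3.142, -0.0, 1.079]
force: [0.5, -0.4, -1.2]
grip_width: 0.0429
t 29.4 tcp [0.5159 0.2227 0.204 ] [ 3.1415 -0.      1.0787] F [ 0.5 -0.4 -1.2] w 0.0429
[114. 310.] 160 top mid [0.3435 0.208  0.1037] [0.017 0.004 0.004] [24. 26. 29.]
[160. 387.] 361 top mid [0.338  0.1196 0.105 ] [0.02  0.023 0.005] [31. 30. 32.]
w20 n 4082 axis(tool) [ 0.3973 -0.0016  0.9177] ang deg [-39.2  46.5   3.6] len 0.0383 rms 0.00036
 label tool [ 0.033  -0.0015 -0.0066] world [0.5302 0.2524 0.2106] normal [0.377 0.837 0.397] az 65.7 elev 23.4 up [-0.186 -0.351  0.918]
 label in lens frame [-0.1996  0.0006 -0.0005] normal [ 1.     0.001 -0.008] up [0.008 0.025 1.   ]
 world move [ 0.0003 -0.0008  0.0003] tool move [-0.0005  0.0007 -0.0003] yaw to go deg -0.0
 TCP target after turn [0.5162 0.2219 0.2043] turn about tool z 0.001 TCP now [0.5159 0.2227 0.204 ]
[-0.001 -0.003  0.001 -0.001  0.002 -0.   ]
head region diff 1.2288095238095238 0.002437055
rack [([320.0, 194.0, 391.0, 243.0], 0.73), ([400.0, 237.0, 419.0, 274.0], 0.55)]
dropper [([286.0, 167.0, 313.0, 172.0], 0.47), ([318.0, 193.0, 394.0, 242.0], 0.16)]
orange_scoop [([398.0, 238.0, 417.0, 272.0], 0.82)]
dark_lid_jar [([164.0, 254.0, 181.0, 273.0], 0.59)]
[ 0.584 -0.15   0.113] 0.118
[ 0.576 -0.227  0.112] 0.116
[ 0.568 -0.305  0.113] 0.119
[ 0.507 -0.14   0.113] 0.118
```

All checks agree, so I hand in.

```bash
python3 -c "
from plant import hand_in,sense
print(hand_in()); print(sense()['clock'])"
```

```text
the job is handed in; nothing more can be done
None
the job is handed in; nothing more can be done
```

The job is handed in at about 29.6 s of the 72 s: both stray bottles are in the rack and the pink-label bottle is held in front of the desk camera.

- **Stray bottles:** the scale bottle went into well 6 and the table bottle into well 4. Each was lowered until the force reading showed it standing on the well floor, then released. The final top view shows their caps level with the blue and tan bottles.
- **Pink bottle:** the move commands cannot tilt the tool, so I leaned the bottle in the grip by pushing it gently against the rim of its own well, with about 6 N. I then firmed the grip to 60 N, lifted it and turned it to the lens.
- **Last check of the label:** the wrist camera puts the label centre at (-0.1996, 0.0006, -0.0005) m in the lens frame, against the wanted (-0.20, 0, 0). It faces the lens to within about 0.5°. The bottle leans 23.4° against the camera's measured 23.8°, and a sideways roll of about 1.4° remains, which I left.
- **Surroundings:** the camera head looks the same in the before and after top views. The scoop, dropper and jar were found about where they started, though the networks' dropper and jar boxes were loose.
- **Disagreement:** early top and scene readings of the same bottles differed by up to about 1 cm, and they gave the head tilt as about 0.3 rad. I used the closer wrist view instead (0.416 rad), which fitted the camera's stated dimensions within a few mm.

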